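Set up two beakers and their foot rings for brazing

TASK

Set up the two beakers for brazing on their feet: stand the copper beaker in the middle of the large cream soldering board and the brass beaker in the middle of the small dark grey one, both still mouth down, and lay on the upturned base of each, centred and flat, the foot ring of its own metal. Stand the firebrick upright on the bench midway between the two boards as a heat shield, touching neither, with its broad faces square to the line from one board to the other. Leave the flux jar, the hammer and the doming block where they are, and set everything down at rest.

Things in the scene. Friction and masses are not known exactly. Their poses are not given: they have to be found in the camera images.
- cream_board: Large soldering board: a round, cream-coloured perforated refractory disc, 120 mm across and 15 mm thick, fixed flat on the bench. Origin at the centre of its underside, z up; its top is 15 mm above the origin. Its yaw means nothing.
- grey_board: Small soldering board: a round, dark grey perforated refractory disc, 96 mm across and 15 mm thick, fixed flat on the bench. Origin at the centre of its underside, z up; its top is 15 mm above the origin. Its yaw means nothing.
- copper_beaker: The larger beaker, reddish copper, round, standing mouth down: 64 mm across at the mouth (below; 66 mm over the rolled rim seen there), tapering to 54 mm across at its flat base (above), 85 mm high. Origin at the centre of the mouth, on the underside; z points up towards the base. About 0.24 kg.
- brass_beaker: The smaller beaker, yellow brass, round, standing mouth down: 54 mm across at the mouth (below; 56 mm over the rolled rim seen there), tapering to 46 mm across at its flat base (above), 66 mm high. Origin at the centre of the mouth, on the underside; z points up towards the base. About 0.17 kg.
- copper_ring: Foot ring of the copper beaker: a reddish copper ring lying flat, 44 mm outside, 33 mm inside, 16 mm high. Origin at the centre of its underside, z up. About 0.06 kg.
- brass_ring: Foot ring of the brass beaker: a yellow brass ring lying flat, 36 mm outside, 25 mm inside, 16 mm high. Origin at the centre of its underside, z up. About 0.045 kg.
- firebrick: Firebrick: a light, pale yellow square slab standing on edge, 32 mm thick along its x, 114 mm wide along its y, 114 mm high along its z. Origin at the centre of its underside, z up; its broad faces look along its +x and -x. About 0.3 kg.
- flux_jar: Bystander: white flux jar with a blue cap, 52 mm across, 58 mm high, loose. Origin at the centre of its underside.
- hammer: Bystander: planishing hammer with a steel head and a pale wooden handle, lying loose on the bench beyond the boards. Origin under the centre of the head; the head is 96 mm long along its y and 36 mm high, the handle runs 225 mm along its -x.
- doming_block: Bystander: steel doming block, a 50 mm cube with round dark hollows in its faces, loose, beyond the boards. Origin at the centre of its underside.

How it is judged:
At the end, for the whole second after the job is handed in: Beakers upright within 12 mm of their boards' centres, rings flat within 8 mm of the beakers' axes; firebrick upright on the bench between and clear of both boards, their centres within 30 mm of the axis of its broad faces; bystanders within 30 mm of their start; all released, at rest (horizontal distance between copper_beaker and cream_board below 0.012 m and angle between each of copper_beaker, brass_beaker, firebrick's own z axis and vertical below 0.06 rad and z of copper_beaker in the frame of cream_board between 0.011 and 0.019 m and horizontal distance between copper_ring and copper_beaker below 0.008 m and angle between each of copper_ring, brass_ring's own z axis and vertical below 0.08 rad and z of copper_ring in the frame of copper_beaker between 0.081 and 0.089 m and horizontal distance between brass_beaker and grey_board below 0.012 m and z of brass_beaker in the frame of grey_board between 0.011 and 0.019 m and horizontal distance between brass_ring and brass_beaker below 0.008 m and z of brass_ring in the frame of brass_beaker between 0.062 and 0.07 m and height (world z) of firebrick between -0.006 and 0.006 m and ((x of cream_board in the frame of firebrick above 0.08 m and x of grey_board in the frame of firebrick below -0.068 m) or (x of cream_board in the frame of firebrick below -0.08 m and x of grey_board in the frame of firebrick above 0.068 m)) and y of cream_board in the frame of firebrick between -0.03 and 0.03 m and y of grey_board in the frame of firebrick between -0.03 and 0.03 m and linear speed of each of copper_beaker, brass_beaker, copper_ring, brass_ring, firebrick below 0.02 m/s and angular speed of each of copper_beaker, brass_beaker, copper_ring, brass_ring, firebrick below 0.2 rad/s and distance of each of flux_jar, hammer, doming_block from where it was at the start of the episode below 0.03 m); the robot touches nothing.
It fails at once if the flux jar is pushed more than 30 mm from its place (distance of flux_jar from where it was at the start of the episode above 0.03 m).
It fails at once if the hammer is pushed more than 30 mm from its place (distance of hammer from where it was at the start of the episode above 0.03 m).
It fails at once if the doming block is pushed more than 30 mm from its place (distance of doming_block from where it was at the start of the episode above 0.03 m).
It also fails if it takes over 109 s, if anything falls off the work surface, if the arm or the gripper's body presses on something with over 40 N, if the wrist force passes 120 N, or if a joint passes its speed limit or range.

ROBOT

A 7-joint arm with a two-finger parallel gripper is mounted at the origin on the work surface. World frame = base frame: x ahead of the robot, y to its left, z up, the work surface at z = 0. Lengths are in m, angles in rad, forces in N, time in s.
With the tool pointing down it reaches from about 0.4 to 0.9 m from the base axis. Payload 5.5 kg.
Tool frame: the origin (TCP) lies midway between the tips of the shut fingers; the grasp point (between the pads) lies 19 mm behind it (manip.grip_depth is the distance from the TCP to the grasp point, in m); z points along the fingers, x is the direction in which the jaws open and shut, and the axes are right-handed (so a half turn about z gives the same grasp; the last joint's range is limited). The gripper opens to 92 mm and grips with 3 to 60 N. Pads are 19 mm wide; open, the fingers measure 130 mm over their backs; the gripper's body (75 mm by 190 mm) begins 47 mm behind the grasp point.
Start: joints at [1.512, 0.501, -0.427, 1.55, 0.221, 1.138, -0.21], TCP at [0.206, -0.617, 0.227] pointing down, gripper open.
Joint ranges: [-2.88, 2.88], [-0.31, 2.03], [-1.54, 1.56], [0.2, 2.42], [-1.41, 4.55], [0.19, 2.02], [-2.57, 2.57]. Speed limits (rad/s): [2.57, 2.57, 3.14, 3.14, 3.14, 3.14, 3.14].

INTERFACE

Orientations are given as a unit quaternion [x, y, z, w].
In Python, from bench import manip, effector, viewer gives the robot as it stands. Calls block until the motion is done:
- manip.move_pose(position, orientation): joint-space move of the TCP to a pose.
- manip.servo_line(position, ori=None, vel=0.15): straight line of the TCP; ori=None keeps the orientation; vel is the mean speed in m/s.
- manip.movej(angles): joint-space move.
- effector.open_jaws() and effector.close(f_grip=None): open the fingers fully, or close them until they stop; f_grip is the grip in N (None keeps the last).
- manip.sleep(seconds).
- manip.solve_ik(position, orientation): joint angles nearest the present ones, or None.
- viewer.get_image(name): name is "scene" or "top"; returns the picture (400x640x3 uint8, red, green, blue); there is no depth.
- viewer.get_calibration(name): a dict with "vfov" (degrees; the focal length in pixels is half the picture's height over the tangent of half this angle, whatever the lens; pixels are square), "cx", "cy" (the principal point, pixels), "eye" and "attitude" of the camera in the world. Camera axes: x right, y down, z forward; pixel columns grow to the right and rows downward; lengths in m; the calibration is good to about 2 mm. A picture is of the moment at which its call begins. get_calibration takes no time and is no camera call.
A pose or a line that the arm cannot do raises manip.PlanningError and nothing moves.
- manip.hand_in(): hands the job in, once; it reports no verdict.
Readings, each from a call of its own:
- manip.current_clock(): time.
- manip.current_q(): joint angles.
- manip.current_joint_velocities(): joint speeds.
- manip.current_tau(): joint torques, N m.
- manip.current_tool_pos(): TCP position.
- manip.current_tcp_rot(): TCP orientation.
- manip.current_force(): force on the tool from outside, world axes, zero at the start.
- manip.current_wrist_torque(): the same for the moment, N m.
- manip.current_finger_gap(): finger opening in m.
Only numpy, scipy, OpenCV 4.12 (cv2) and the standard library are available. Lean on these libraries where they do the work, as an engineer would, in place of code of your own. Each camera call takes 0.05 s, during which the arm holds its last target. There are 200 camera calls.

## Working session

There is one attempt and no reset: what is moved stays moved. The work goes in short steps, each a Python script; the robot and the scene stay as the last script left them, time stands still between calls to the robot, and variables do not carry over. Pictures are saved under pics/ and viewed, about 12 in all and at most 16, crops included, and the job is handed in when it is done.

```bash
mkdir -p pics; python3 - <<'E'
from bench import manip, effector, viewer
import cv2
for n in("scene","top"):
    im=viewer.get_image(n); cv2.imwrite(f"pics/{n}0.png",im[:,:,::-1]); print(n,viewer.get_calibration(n))
print(manip.current_clock(),manip.current_tcp_rot(),manip.current_finger_gap())
E
```

```text
scene {'vfov': 49.36253494866027, 'cx': 317.47415583354524, 'cy': 201.70437334915977, 'eye': array([1.4185481 , 0.38500887, 0.88057182]), 'attitude': array([ 0.48296626,  0.77816906, -0.33882586, -0.21539161])}
top {'vfov': 57.94890423668826, 'cx': 317.44153385294385, 'cy': 202.78695902967158, 'eye': array([ 5.56153718e-01, -4.96039777e-04,  9.47508255e-01]), 'attitude': array([ 0.71458094, -0.699398  , -0.00106757, -0.0146757 ])}
0.1 [ 8.11270735e-01 -5.84670002e-01 -6.98965287e-04 -5.42722338e-04] 0.09211795067923907
```

View pics/top0.png

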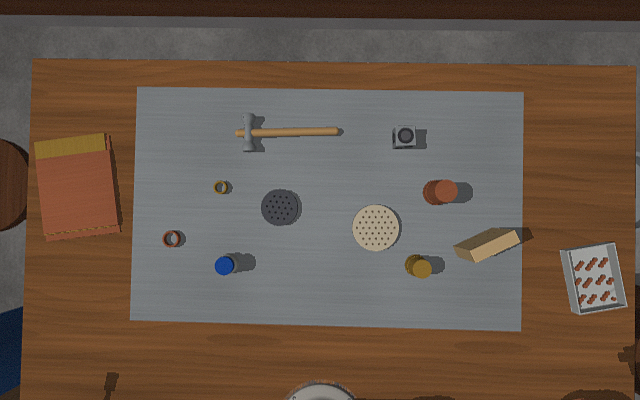

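View pics/scene0.png

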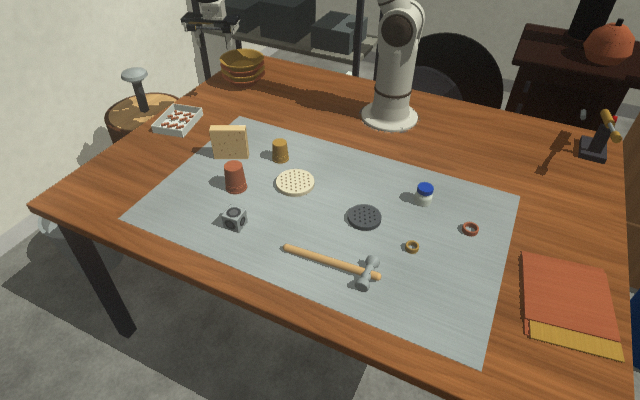

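The top view shows the cream board near (376,228), the grey board (281,207), the copper beaker (440,191), the brass beaker (419,266) and the firebrick (488,245). The copper ring is at (172,238) and the brass ring at (221,187). I'll enlarge both areas.

```bash
python3 - <<'E'
import cv2
im=cv2.imread("pics/top0.png")
def crop(x0,y0,w,h,s,n):
    c=cv2.resize(im[y0:y0+h,x0:x0+w],None,fx=s,fy=s,interpolation=cv2.INTER_CUBIC)
    for x in range(x0-x0%10+10,x0+w,10):
        cv2.line(c,(int((x-x0+.5)*s),0),(int((x-x0+.5)*s),8 if x%50 else 20),(0,255,0),1)
        cv2.putText(c,str(x),(int((x-x0+.5)*s)-10,20),0,.35,(0,255,0))
    for y in range(y0-y0%10+10,y0+h,10):
        cv2.line(c,(0,int((y-y0+.5)*s)),(8,int((y-y0+.5)*s)),(0,255,0),1)
        cv2.putText(c,str(y),(10,int((y-y0+.5)*s)+4),0,.35,(0,255,0))
    cv2.imwrite(n,c)
crop(155,175,156,110,5,"pics/L.png"); crop(400,170,130,115,5,"pics/R.png")
E
```

```text
(no output)
```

View pics/L.png

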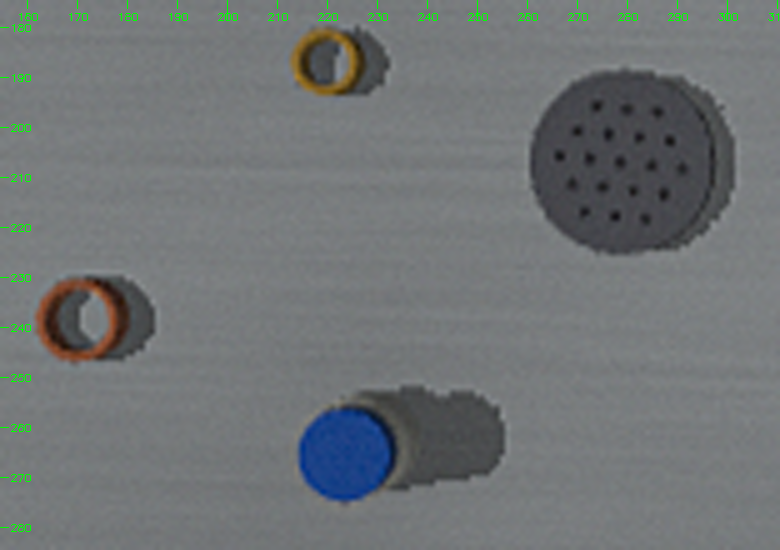

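View pics/R.png

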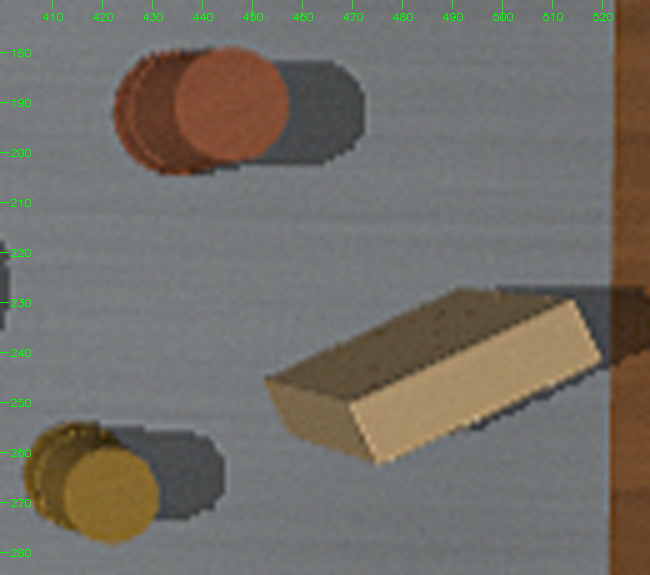

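Read from the crops (top faces): copper ring (171,238.3), brass ring (219.8,187), grey board (278.8,207), copper beaker (446,190.5), brass beaker (421.9,268.5). The brick's top corners are (469.5,250), (514.5,229.5), (519.5,241.5) and (475.5,262.5). Sizes match an undistorted pinhole.

```bash
cat > h.py <<'E'
import numpy as np, cv2
from bench import manip, effector, viewer
from scipy.spatial.transform import Rotation as R
def cam(n):
    c=viewer.get_calibration(n); return c,200/np.tan(np.radians(c['vfov']/2)),R.from_quat(c['attitude']).as_matrix()
def back(n,u,v,z):
    c,f,M=cam(n); d=M@np.array([(u-c['cx'])/f,(v-c['cy'])/f,1]); e=c['eye']; return (e+d*(z-e[2])/d[2])[:2]
def proj(n,p):
    c,f,M=cam(n); q=M.T@(np.array(p)-c['eye']); return np.round([f*q[0]/q[2]+c['cx'],f*q[1]/q[2]+c['cy']],1)
def down(yaw): # jaw axis (tool x) at angle yaw in world, z down
    return (R.from_euler('z',yaw)*R.from_euler('x',np.pi)).as_quat()
E
python3 - <<'E'
from h import *
t=cv2.imread("pics/top0.png"); s=cv2.imread("pics/scene0.png")
m=(cv2.inRange(t,(130,150,160),(255,255,255)))[195:265,340:410]
m=cv2.morphologyEx(m,cv2.MORPH_CLOSE,np.ones((5,5)))
M=cv2.moments(m,True); print('cream px',M['m10']/M['m00']+340,M['m01']/M['m00']+195,M['m00'])
P=dict(cream=(M['m10']/M['m00']+340,M['m01']/M['m00']+195,.015),grey=(278.8,207,.015),cb=(446,190.5,.085),bb=(421.9,268.5,.066),cr=(171,238.3,.016),br=(219.8,187,.016),brick=(494.75,245.9,.114),jar=(223.5,265,.058),dome=(404,136,.05),hamA=(249,117,.03),hamB=(249,149,.03),hand=(340,131,.02))
for k,(u,v,z) in P.items():
    p=back('top',u,v,z); print(k,p.round(4),proj('scene',[*p,z]))
c=[back('top',*q,.114) for q in[(469.5,250),(514.5,229.5),(519.5,241.5),(475.5,262.5)]]
for q in c: print(q.round(4),proj('scene',[*q,.114]))
d=(c[1]-c[0])+(c[2]-c[3]);print('brick wide dir',np.degrees(np.arctan2(d[1],d[0])))
c4=s[120:270,190:490]; cv2.imwrite("pics/S.png",cv2.resize(c4,None,fx=2.6,fy=2.6,interpolation=cv2.INTER_CUBIC))
E
```

```text
cream px 375.1731946144431 227.4424724602203 1634.0
cream [ 0.5137 -0.1293] [295.  179.8]
grey [0.5609 0.1202] [364.3 214.5]
cb [ 0.6082 -0.2854] [232.8 164.8]
bb [ 0.4194 -0.2367] [279.2 141.6]
cr [0.4735 0.399 ] [469.6 226.1]
br [0.6095 0.275 ] [411.9 243.9]
brick [ 0.4824 -0.3879] [227.3 126.9]
jar [0.4145 0.2482] [425.1 186.3]
dome [ 0.7435 -0.1915] [234.9 211.4]
hamA [0.7898 0.2004] [360.8 279.7]
hamB [0.7075 0.1983] [372.1 256. ]
hand [ 0.7599 -0.0337] [282.6 242. ]
[ 0.4717 -0.3311] [244.2 129.7]
[ 0.5207 -0.432 ] [208.7 129.4]
[ 0.4937 -0.4435] [210.8 124.4]
[ 0.4436 -0.345 ] [245.4 124.3]
brick wide dir -63.569108285147706
```

View pics/S.png

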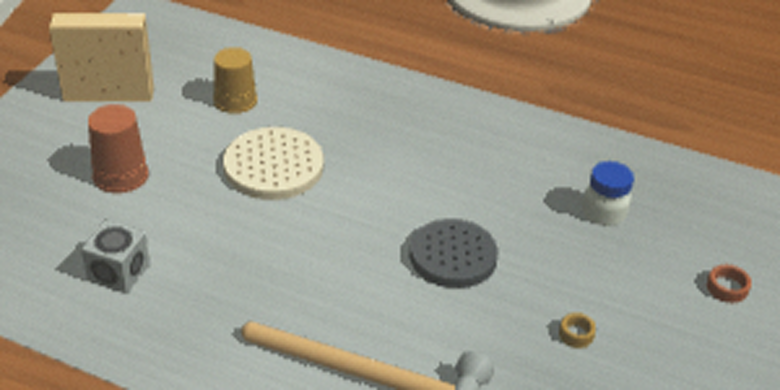

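The scene view agrees: brick, beakers, boards and rings all project within about 1 px. The constant offset of about (+0.8,+1) px is within the 2 mm calibration error. I'll place the brick first.

```bash
cat >> h.py <<'E'
CREAM=np.array([.5137,-.1293]);GREY=np.array([.5609,.1202])
L=np.arctan2(*(GREY-CREAM)[::-1]); LU=(GREY-CREAM)/np.linalg.norm(GREY-CREAM)
def ori(p,yaw,z2):
    """tool-down orientation of the two equivalent yaws with the smaller joint move, feasible at both heights"""
    q0=np.array(manip.current_q()); best=None
    for k in(-1,0,1):
        o=down(yaw+k*np.pi)
        for z in [p[2]]:
            a=manip.solve_ik(p,o); b=manip.solve_ik([p[0],p[1],z2],o)
            if a is None or b is None: continue
            c=np.abs(np.array(a)-q0).max()
            if best is None or c<best[0]-1e-3: best=(c,o)
    return best[1]
def goto(xy,yaw,zhi,zlo,vel=.15):
    o=ori([*xy,zhi],yaw,zlo); manip.move_pose([*xy,zhi],o)
    manip.servo_line([*xy,zlo],o,vel=vel)
def up(z,vel=.2):
    p=np.array(manip.current_tool_pos()); manip.servo_line([p[0],p[1],z],vel=vel)
def shot(n,cname,x0,y0,w,h,s):
    im=viewer.get_image(cname)[y0:y0+h,x0:x0+w,::-1]
    cv2.imwrite(f"pics/{n}.png",cv2.resize(im,None,fx=s,fy=s,interpolation=cv2.INTER_CUBIC))
def st(t): print(t,'clk',round(manip.current_clock(),1),'tcp',np.round(manip.current_tool_pos(),4),'gap',round(manip.current_finger_gap(),4),'F',np.round(manip.current_force(),1))
E
python3 - <<'E'
from h import *
goto((.4824,-.3879),np.radians(26.4),.2,.072); st('at brick')
effector.close(25); st('closed'); up(.25); st('lifted')
m=CREAM+LU*.133
goto(m,L,.25,.0735); st('at place')
manip.servo_line([*m,.0725],vel=.05); st('down'); effector.open_jaws(); up(.24); st('off')
shot('b','top',150,80,380,260,2)
E
```

```text
at brick clk 2.5 tcp [ 0.4832 -0.3883  0.073 ] gap 0.0919 F [ 0.7 -0.4  0.3]
closed clk 3.4 tcp [ 0.4823 -0.3879  0.072 ] gap 0.0318 F [-0.9  0.4  0.4]
lifted clk 4.5 tcp [ 0.4813 -0.3875  0.2485] gap 0.0317 F [-0.1 -0.  -3.7]
at place clk 7.2 tcp [0.5393 0.0015 0.0744] gap 0.0319 F [ 0.3 -0.4 -3.6]
down clk 7.5 tcp [0.5388 0.0013 0.073 ] gap 0.0317 F [-0.3  0.1 -3.3]
off clk 9.5 tcp [0.5376 0.001  0.239 ] gap 0.092 F [0.8 0.1 0.7]
```

View pics/b.png

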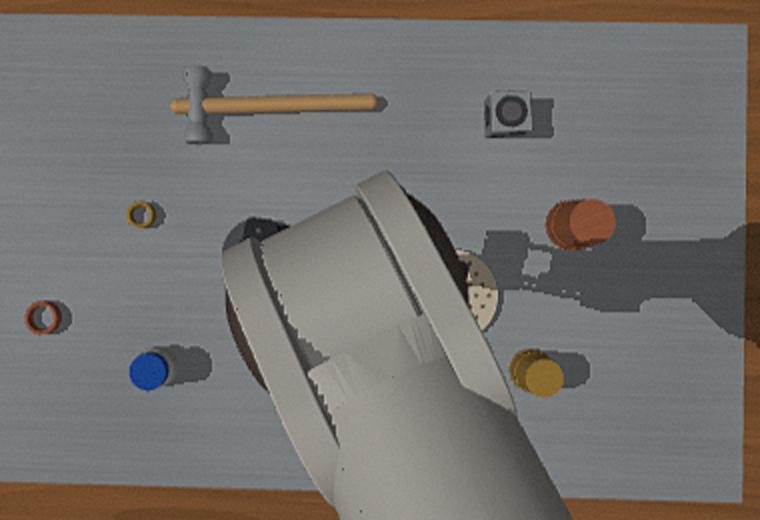

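The arm hides the boards and brick in this view. The bystanders haven't moved. Next is the copper beaker, with a look once the arm is clear.

```bash
python3 - <<'E'
from h import *
Y=L-np.pi/2
goto((.6082,-.2854),Y,.25,.031); manip.sleep(.3); st('at cb')
shot('c','top',150,80,380,260,2); viewer
effector.close(25); st('closed'); up(.28); st('lifted')
goto(CREAM,Y,.28,.048); manip.servo_line([*CREAM,.0465],vel=.04); manip.sleep(.3); st('at place')
effector.open_jaws(); up(.25); st('off')
goto((.4194,-.2367),Y,.25,.021); manip.sleep(.3); st('at bb')
shot('d','top',150,80,380,260,2);shot('e','scene',190,90,300,180,2.6)
E
```

```text
at cb clk 12.6 tcp [ 0.6084 -0.2856  0.0314] gap 0.0919 F [-0.2  0.9 -1. ]
closed clk 13.3 tcp [ 0.6082 -0.2854  0.0309] gap 0.0589 F [ 0.2  0.  -1. ]
lifted clk 14.7 tcp [ 0.6073 -0.2852  0.2784] gap 0.0592 F [ 0.5  0.4 -1.8]
at place clk 17.7 tcp [ 0.5137 -0.1293  0.0465] gap 0.0592 F [-0.2  0.1 -2.3]
off clk 19.6 tcp [ 0.5129 -0.1292  0.2489] gap 0.0921 F [-0.6  0.9 -1.2]
at bb clk 22.2 tcp [ 0.4195 -0.2369  0.0213] gap 0.0919 F [ 0.6  0.1 -0.9]
```

View pics/d.png

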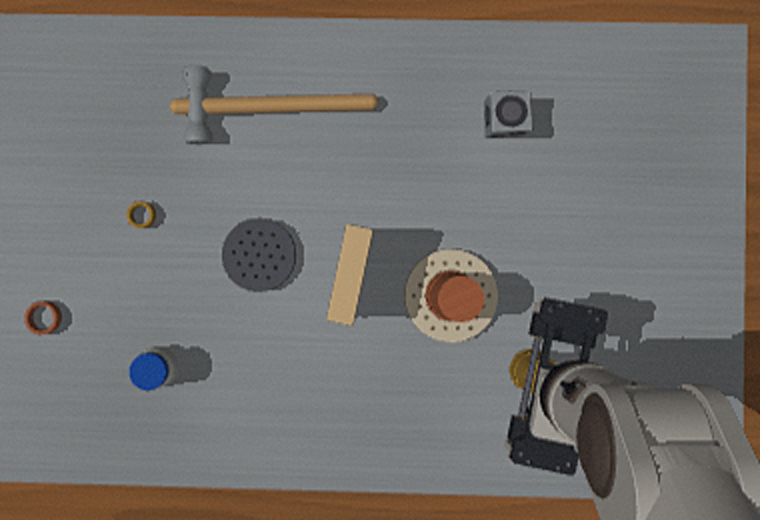

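View pics/e.png

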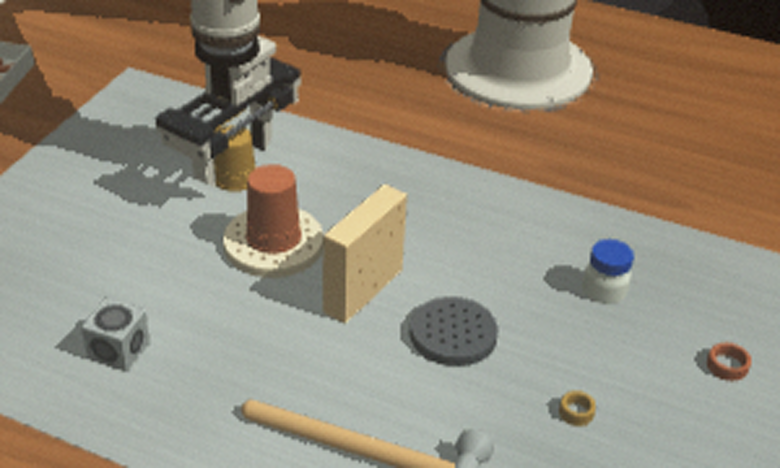

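The brick stands upright between the boards and clear of both. The copper beaker's top is centred at (461,297) in the 2x crop, on the cream board. The jaws straddle the brass beaker.

```bash
python3 - <<'E'
from h import *
print('cb est',back('top',380.2,228.2,.1))
Y=L-np.pi/2
effector.close(25); st('closed'); up(.28); st('lifted')
goto(GREY,Y,.28,.038); manip.servo_line([*GREY,.0365],vel=.04); manip.sleep(.3); st('at place')
effector.open_jaws(); up(.25); st('off')
goto((.4735,.399),Y,.2,.006); manip.sleep(.3); st('at cr')
shot('f','top',150,80,380,260,2)
effector.close(12); st('closed'); up(.28); st('lifted')
E
```

```text
cb est [ 0.51603751 -0.12929631]
closed clk 23.1 tcp [ 0.4193 -0.2367  0.0209] gap 0.0497 F [-0.  -0.2 -0.2]
lifted clk 24.5 tcp [ 0.4186 -0.2363  0.2789] gap 0.0498 F [ 0.6  0.7 -1.2]
at place clk 28.2 tcp [0.5609 0.1202 0.0365] gap 0.0498 F [ 0.6  0.4 -1.5]
off clk 30.3 tcp [0.5602 0.1197 0.2488] gap 0.092 F [ 0.4 -1.  -0.3]
at cr clk 33.2 tcp [0.4738 0.3991 0.0065] gap 0.0918 F [-0.6 -0.4 -0.7]
closed clk 34.1 tcp [0.4734 0.399  0.006 ] gap 0.0437 F [-0.   0.1 -0.6]
lifted clk 35.6 tcp [0.4731 0.3984 0.2787] gap 0.0437 F [-0.7 -0.3 -0.2]
```

View pics/f.png

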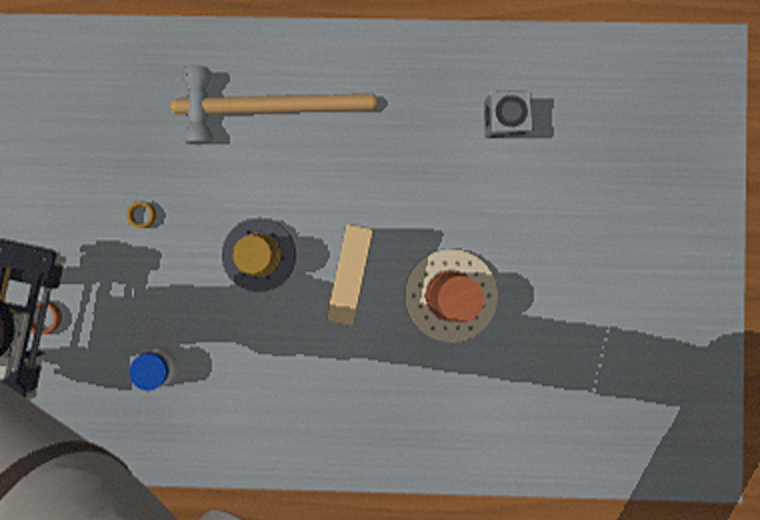

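Both beakers stand centred: brass top at (256,254) and copper at (461,297) in the crop. The copper ring is gripped (gap 43.7 mm), so I'll place it and then do the brass ring.

```bash
python3 - <<'E'
from h import *
Y=L-np.pi/2
c=np.array([.5145,-.1293])
goto(c,Y,.28,.112); manip.servo_line([*c,.1068],vel=.03); manip.sleep(.3); st('at place')
effector.open_jaws(); manip.sleep(.2); up(.25); st('off')
g=back('top',256/2+149.75,254/2+79.75,.081); print('bb est',g)
goto((.6095,.275),Y,.25,.006); manip.sleep(.3); st('at br')
shot('g','top',150,80,380,260,2)
effector.close(12); st('closed'); up(.28); st('lifted')
E
```

```text
at place clk 39.4 tcp [ 0.5146 -0.1293  0.1069] gap 0.0437 F [-0.4  0.1 -0.1]
off clk 41.4 tcp [ 0.5136 -0.1296  0.249 ] gap 0.0917 F [-1.  -0.9 -0.3]
bb est [0.56106438 0.11424932]
at br clk 45.0 tcp [0.6097 0.275  0.0063] gap 0.0919 F [ 0.2 -0.5 -0.2]
closed clk 46.0 tcp [0.6095 0.275  0.006 ] gap 0.0347 F [ 0.2 -0.6  0.9]
lifted clk 47.5 tcp [0.609  0.2744 0.2786] gap 0.0348 F [-0.5 -0.5 -0.9]
```

View pics/g.png

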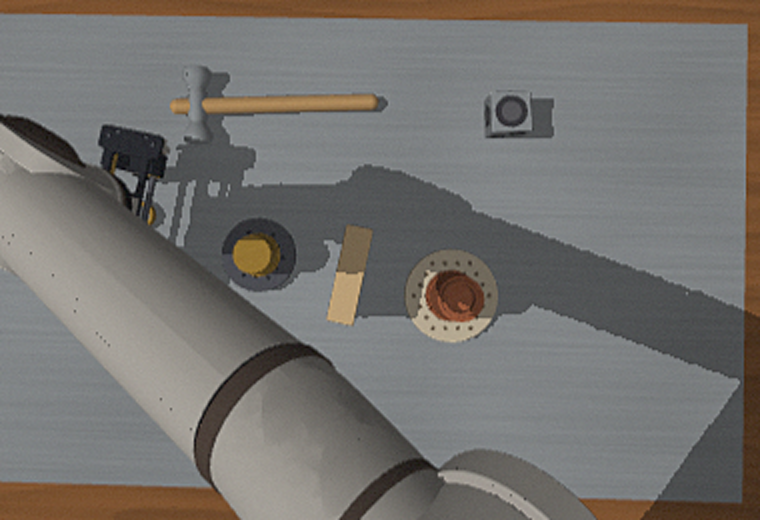

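The brass ring's grip gap is 34.7 mm against 36 mm expected, and the brass beaker's estimate is about 6 mm off in y. I'll look closer at both before placing.

```bash
python3 - <<'E'
from h import *
print(proj('scene',[.609,.274,.28]),proj('top',[.5609,.1202,.081]),proj('top',[.5609,.1202,.015]))
a=cv2.resize(viewer.get_image('scene')[130:280,340:480],None,fx=2.7,fy=2.7,interpolation=cv2.INTER_CUBIC)
b=cv2.resize(viewer.get_image('top')[180:235,250:305],None,fx=7,fy=7,interpolation=cv2.INTER_CUBIC)
im=np.zeros((410,790,3),np.uint8); im[:a.shape[0],:a.shape[1]]=a; im[:385,400:785]=b
cv2.imwrite('pics/i.png',im[:,:,::-1])
E
```

```text
[429.7 165.1] [275.3 206.8] [278.8 207. ]
```

View pics/i.png

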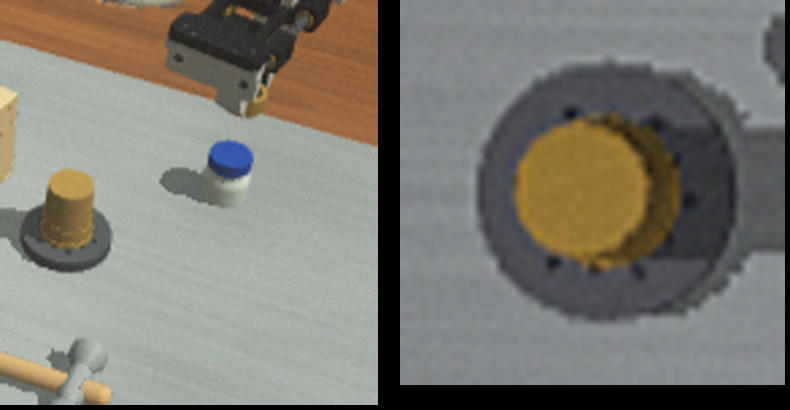

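The brass beaker is fine: its top is centred at about (275.6,206.9), where (275.3,206.8) is expected, so my earlier reading was coarse. Now a closer look at the held ring.

```bash
python3 - <<'E'
from h import *
# bring held ring in view of the scene camera: same pose, jaw axis turned to point across the line of sight not needed; just zoom
p=np.array(manip.current_tool_pos()); Y=L-np.pi/2
o=ori([GREY[0],GREY[1],.28],Y,.1); manip.move_pose([GREY[0],GREY[1],.28],o); manip.sleep(.4); st('')
t=np.array(manip.current_tool_pos()); u,v=proj('scene',t); print(u,v)
M=R.from_quat(manip.current_tcp_rot()).as_matrix()
for k in(-1,1): print('ring extreme along pads',k,proj('scene',t+k*.018*M[:,1]+[0,0,.002]),'+y dir',(k*M[:,1]).round(2))
x0,y0=int(u)-30,int(v)-30
c=viewer.get_image('scene')[y0:y0+55,x0:x0+60]; print(x0,y0)
cv2.imwrite('pics/j.png',cv2.resize(c,None,fx=10,fy=10,interpolation=cv2.INTER_CUBIC)[:,:,::-1])
E
```

```text
clk 48.7 tcp [0.5609 0.1212 0.2799] gap 0.0347 F [ 0.   0.4 -0.5]
373.5 136.8
ring extreme along pads -1 [380.  138.7] +y dir [0.18 0.98 0.  ]
ring extreme along pads 1 [367.3 133.6] +y dir [-0.18 -0.98 -0.  ]
343 106
```

View pics/j.png

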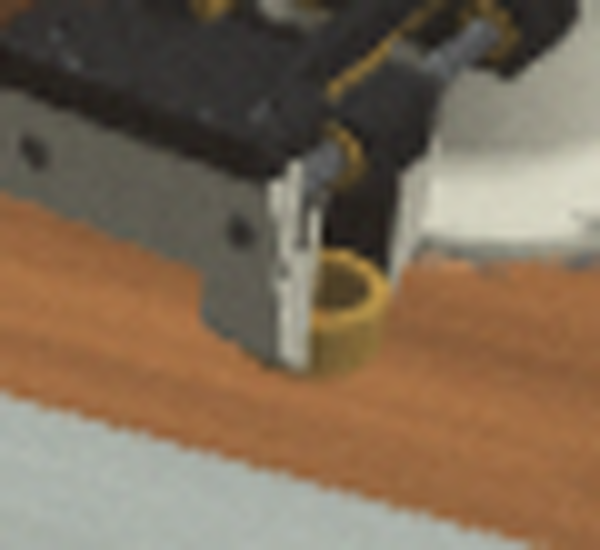

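The held ring sits level. Its right edge is at px 381.3 against about 381.4 expected for a centred ring, so it is centred and I'll place it.

```bash
python3 - <<'E'
from h import *
o=manip.current_tcp_rot()
manip.servo_line([*GREY,.093],o,vel=.12); manip.servo_line([*GREY,.0878],vel=.03); manip.sleep(.3); st('at place')
effector.open_jaws(); manip.sleep(.2); up(.28); st('off')
o=ori([.35,-.45,.3],0,.25); manip.move_pose([.35,-.45,.3],o); manip.sleep(.5); st('away')
for n,z,p in(('cr',.116,[*CREAM,.116]),('br',.097,[*GREY,.097])): print(n,'expected top px',proj('top',p))
print(proj('top',[*CREAM,.1]),proj('top',[*GREY,.081]))
t=viewer.get_image('top');s=viewer.get_image('scene')
f=lambda a,k:cv2.resize(a,None,fx=k,fy=k,interpolation=cv2.INTER_CUBIC)
im=np.zeros((600,800,3),np.uint8)
im[:250,:780]=f(t[190:240,250:406],5); im[260:600,:800]=f(s[110:246,200:520],2.5)
cv2.imwrite('pics/k.png',im[:,:,::-1]); cv2.imwrite('pics/k_top.png',t[:,:,::-1])
E
```

```text
at place clk 51.0 tcp [0.561  0.1202 0.0879] gap 0.0348 F [-0.2 -0.4 -0.9]
off clk 53.4 tcp [0.5602 0.1197 0.2788] gap 0.0921 F [ 0.2 -0.7  0.3]
away clk 56.1 tcp [ 0.3501 -0.45    0.3   ] gap 0.0918 F [-0.9 -0.7 -0.6]
cr expected top px [381.2 229.6]
br expected top px [274.3 206.7]
[380.2 229.2] [275.3 206.8]
```

View pics/k.png

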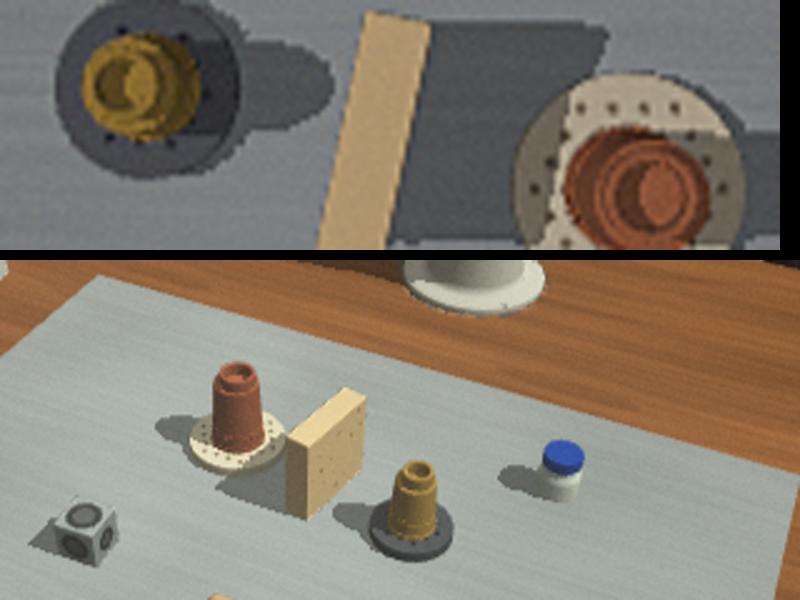

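View pics/k_top.png

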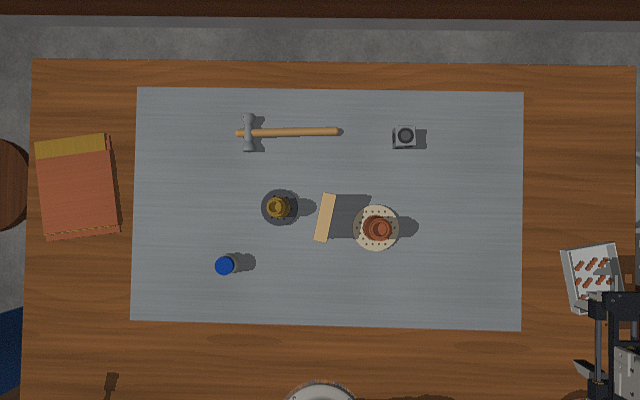

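Everything is in place and the bystanders are unmoved. The copper ring's concentricity is the tightest item, so I'll take one close look.

```bash
python3 - <<'E'
from h import *
t=cv2.imread('pics/k_top.png')[210:246,360:400]
t=cv2.convertScaleAbs(cv2.resize(t,None,fx=15,fy=15,interpolation=cv2.INTER_CUBIC),alpha=1.6)
def circ(p,r,col):
    u,v=proj('top',p); k=361/(.9475-p[2]); cv2.circle(t,(int((u-360+.5)*15),int((v-210+.5)*15)),int(r*k*15),col,1)
c=[.5145,-.1293]
circ([*c,.116],.022,(255,255,0)); circ([*c,.1],.027,(0,255,0)); circ([*CREAM,.015],.06,(255,0,255))
cv2.imwrite('pics/l.png',t)
E
```

```text
(no output)
```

View pics/l.png

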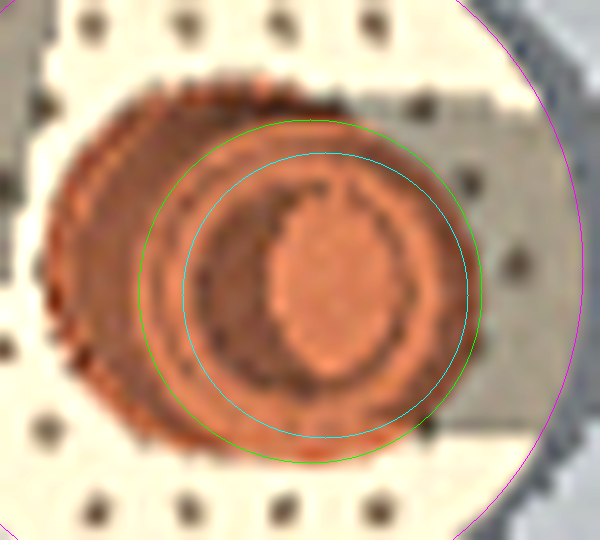

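Base matches its overlay; the ring centre is about 3.5 mm off the axis, inside the 8 mm tolerance. I'll hand in.

```bash
python3 -c "
from bench import manip
manip.hand_in(); print(manip.current_clock())"
```

```text
the job is handed in; nothing more can be done
the job is handed in; nothing more can be done
```

I completed the job and handed it in with the clock at about 56 s of the 109 s allowed. `hand_in` gives no verdict, so what follows is from my own last camera checks.

- **Firebrick:** it stands upright midway between the boards and touches neither. Its broad faces are square to the line between the boards.
- **Beakers:** both stand mouth down on their own boards, each within about 2 mm of the board's centre.
- **Rings:** both lie flat on their beakers' bases. The copper ring measures about 3.5 mm off its beaker's axis and the brass ring about 2 mm; the limit is 8 mm.
- **Bystanders and arm:** the flux jar, hammer and doming block look unmoved. The arm was parked well clear with the gripper open.

Two readings disagreed along the way:
- **Brass ring grip:** the gripper read 34.7 mm across the ring where 36 mm was expected. A close-up showed the ring level and centred, so I placed it, but I did not find the cause.
- **Brass beaker position:** one coarse pixel reading put it 6 mm off centre. An enlarged view put it within about 1 mm.

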